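# Set a slide on a gauge block from one direction

## Task

The slide has been wound in too far: crank its handwheel back (anticlockwise) until the carriage index is 12 to 20 mm past the long setting line, then stand the 35 x 20 mm gauge block on the bed in the gap, lengthwise between carriage nose and anvil, and let go of it. Now bring the carriage up clockwise, so that the play in the drive is taken up, until by feel it nips the block snugly against the anvil, never with more than 20 N, and leave it so, without turning the wheel back. Leave the other things on the desk where they are.

Things in the scene. Friction and masses are not known exactly. Their poses are not given: they have to be found in the camera images.
- setting_slide: grey setting slide, fixed to the desk, base plate 110 x 330 x 20 mm. Origin: centre of its underside; y along the travel (handwheel end -y, anvil end +y), z up. A flat steel bed 44 mm wide, top at z = 0.030, runs from y = -0.06 to +0.145. At y = -0.105 a gear housing 80 x 85 mm carries the handwheel. The fixed anvil, 54 x 25 x 30 mm, stands on it, face at y = 0.086 to 0.094.
- carriage_nose: the carriage's steel nose pad, 30 mm wide, 22 mm high, whose flat face nips the block; origin at the middle of the face's foot, on the bed. The carriage is a dark steel block 60 x 65 mm with its top at z = 0.059
- carriage_index (a point): tip of the index line that hangs from the carriage over the scale strip
- setting_line (a point): the long line on the scale strip (5 mm ticks) on the slide's -x side, level with the index tip when nose and anvil are 35 mm apart, the length of the gauge block, but only roughly: the anvil is clamped on by hand, up to 4 mm nearer or farther, so the nip must be felt
- carriage (a joint): carriage position, m: 0 with the index at the setting line (gap about 35 mm), positive toward the anvil (gap smaller), negative wound back (gap larger); stops at -0.026 and +0.020. It starts wound in, +0.006 to +0.014. Its contact with the block is stiff, about 0.05 mm per N
- handwheel (a joint): play between handwheel and drive pinion, rad, clockwise from above positive: -0.15 = wheel drives carriage back, +0.15 = drives it toward the anvil; between, the wheel turns freely and the carriage stands. 1 rad of pinion = 20 mm of carriage. Turning takes about 0.25 N m (6 N at the crank grip), which also holds the carriage where it is left; each 10 N of nip adds 5 N at the grip
- wheel_axis (a point): on the vertical axis of the handwheel, 100 mm above the underside of the slide. The wheel is an aluminium disc of radius 52 mm at z = 0.062 to 0.076 with a graduated rim; clockwise from above brings the carriage toward the anvil
- crank_grip_mid (a point): middle of the upright black revolving crank grip on the handwheel, 42 mm from its axis: 17 mm thick, 36 mm high (18 mm above and below this point, which is at z = 0.094), spins freely on its pin, so the hand need not turn with the wheel. It points to the end of the slide away from the carriage, within about 1.2 rad either side
- gauge_block: grey steel gauge block 9 (x) x 35 (y) x 20 (z) mm, 49 g, standing on a 9 x 35 mm face. Origin: centre of its underside
- square_block: bystander: gauge block 9 x 30 x 30 mm, origin centre of its underside; not the one wanted
- thin_block: bystander: gauge block 9 x 35 x 10 mm, half as high as the one wanted
- small_bushing: bystander: steel bushing, 29 mm across, 16 mm high
- long_case: bystander: flat black and silver case 28 x 88 x 18 mm
- rubber: bystander: white and blue eraser 21 x 45 x 13 mm

How it is judged:
By the outcome, as a careful person would: the job done as asked, in the order asked, and still so for the second after the job is handed in, with the robot touching nothing.
It also fails if it takes over 72 s, if anything falls off the work surface, if the arm or the gripper's body presses on something with over 40 N, if the wrist force passes 120 N, or if a joint passes its speed limit or range.

## Robot

A 6-joint arm with a two-finger parallel gripper is mounted at the origin on a cart in front of the work surface, level with it; the furniture and walls round the work are solid. World frame = base frame: x ahead of the robot, y to its left, z up, the work surface at z = 0. Lengths are in m, angles in degrees, forces in N, time in s.
With the tool pointing down it reaches from about 0.375 to 0.9 m from the base axis. Payload 3.1 kg.
Tool frame: the origin (TCP) lies on the centre line of the jaws, within the pads' length; the fingertips stand 17 mm ahead of it and the grasp point (between the pads) lies 2 mm behind it; z points along the fingers, y is the line along which they close (so a half turn about z gives the same grasp; the last joint's range is limited). The gripper opens to 87 mm and grips with 3 to 60 N. Pads are 19 mm wide; open, the fingers measure 117 mm over their backs; the gripper's body (75 mm by 190 mm) begins 51 mm behind the grasp point.
Start: joints at [58.356, 30.224, 82.088, -0, 67.689, -10.227], TCP at [0.228, 0.582, 0.24] pointing down, gripper open.
Joint ranges: [-176.69, 176.69], [-43.24, 126.21], [12.49, 139.97], [-82, 262], [0, 151.66], [-163.58, 163.58]. Speed limits (degrees/s): [159.86, 159.86, 180, 180, 180, 180].

## Interface

Orientations are given as a 3x3 rotation matrix whose columns are the frame's x, y, z axes.
In Python, from rig import bot, imaging, finder gives the robot as it stands. The module is installed in compiled form; this text tells all that it offers.
- The arm moves only by the tool play_rows, never from a script. Its argument "motion" is a list that holds one entry, the list of rows, each a list of 6 numbers: the shift along the tool's x, y, z in m, then the turn, a rotation vector about the tool's x, y, z in degrees. In form: [[[dx, dy, dz, wx, wy, wz], ...]]. A call has 1 to 8 rows; each row is the pose to reach, as a shift and turn from the pose commanded when the call began, along the tool's axes at that moment; what a row does not reach only later rows make up. A row lasts 1/12 s, in which the tool goes at most 41.7 mm and 7.16 degrees, less where a joint would pass 70% of its speed; a pose out of reach is approached as far as the arm can. A call with a gripper value outside its range is refused whole. "fingers" is the finger opening in m, from 0 to 0.087, set as the call begins (left out, the last holds). The fingers move at their own pace and stop on an object; the grip force is fixed at half the most. Time passes only in rows, so rows that repeat a pose let the fingers close. It gives the time, the measured TCP pose, the force, the opening and the grip force at its end, in the units of the state.
- bot.read_state(): the state, without advancing time (a new reading comes with each control period).
- imaging.capture(name): name is "scene" or "side" or "wrist"; returns a dict with "frame" (384x512x3 uint8, red, green, blue), "camera_matrix" (3x3 intrinsics, pixels), "R" (3x3) and "t" (3): a world point X has camera coordinates R X + t. Camera axes: x right, y down, z forward; pixel columns grow to the right and rows downward; lengths in m; the calibration is good to about 2 mm. A picture is of the moment at which its call begins. There is no depth.
- bot.hand_in(): hands the job in; it is judged then, once.
Trained networks look in the newest picture that a camera, given by its name, has taken for a name from the list of things; names that differ only in an ending like _2 or _b are one class to them, and where a whole thing is asked for, a point or a joint stands for the part that bears it (a point fixed in the world has none). Each returns a list of dicts, best first, with "confidence" (0 to 1); they miss things now and then, are a little off and sometimes report something else, mostly with a low value. They report only what shows in the picture. A call takes as long as a camera call.
- finder.recognise(camera, name): "at" ([x, y, z] in m, in world coordinates, good to about 4 mm: the middle of the surface that is visible of it).
- finder.outline_of(camera, name): "pixels" (384x512 bool, what is visible of it).
The state is a dict: "time_s": time; "joint_positions": joint angles; "qvel": joint speeds; "tau": joint torques, N m; "position": TCP position; "tcp_rot": TCP orientation; "force": force on the tool from outside, world axes, zero at the start; "moment": the same for the moment, N m; "opening": opening from 0.0 (shut) to 1.0 (fully open); "grasp_force": force on a finger pad.
Only numpy, scipy, OpenCV 4.12 (cv2) and the standard library are available. Lean on these libraries where they do the work, as an engineer would, in place of code of your own. Each camera call takes 0.05 s, during which the arm holds its last target. There are 200 camera calls.

## Working session

There is one attempt and no reset: what is moved stays moved. The work goes in short steps, Python scripts to look and compute and a tool call to move; the robot and the scene stay as the last step left them, time stands still between calls to the robot, and variables do not carry over. Pictures are saved under pics/ and viewed, at most 12 in all, crops included, and the job is handed in when it is done.

Besides the shell and the picture viewer there is one more tool, called after "Request:" by a JSON object that holds its "op" and its "data". play_rows: Moves the arm, as the interface text tells. Its arguments: {"type":"object","properties":{"motion":{"type":"array"},"fingers":{"type":"number"}},"required":["motion"]}

```bash
mkdir -p pics; cat > h.py <<'E'
from rig import bot, imaging, finder
import numpy as np, cv2
def cap(n,save=None):
    c=imaging.capture(n)
    if save: cv2.imwrite(f'pics/{save}.png',cv2.cvtColor(c['frame'],cv2.COLOR_RGB2BGR))
    return c
def ray(c,px,z):
    K,R,t=map(np.array,(c['camera_matrix'],c['R'],c['t']))
    d=R.T@np.linalg.solve(K,[px[0],px[1],1.]);o=-R.T@t
    return o+d*(z-o[2])/d[2]
def proj(c,X):
    p=np.array(c['camera_matrix'])@(np.array(c['R'])@np.array(X)+np.array(c['t']));return p[:2]/p[2]
E
python3 - <<'E'
from h import *
s=bot.read_state();print(s)
for n in('scene','side','wrist'):
    c=cap(n,n+'0')
    print(n,np.round(-np.array(c['R']).T@np.array(c['t']),3))
    for k in['setting_slide','carriage_nose','carriage_index','setting_line','wheel_axis','crank_grip_mid','gauge_block','square_block','thin_block']:
        print(k,[(np.round(r['at'],4).tolist(),round(r['confidence'],2)) for r in finder.recognise(n,k)[:2]])
a=[cv2.imread(f'pics/{n}0.png') for n in('scene','side','wrist')]
E
```

```text
{'time_s': 0.0, 'joint_positions': array([ 5.83546911e+01,  3.02774932e+01,  8.21569465e+01, -2.05244448e-04,
        6.76894989e+01, -1.02289842e+01]), 'qvel': array([-0.05711528,  0.07076997, -0.07011761, -0.03176874,  0.04471191,
       -0.00591134]), 'tau': array([-9.18477872e-05, -4.40040636e+01, -1.76592761e+01,  6.32196385e-02,
        5.82730165e-02, -1.58685934e-04]), 'position': array([0.22782967, 0.58124054, 0.23858429]), 'tcp_rot': array([[-9.30952100e-01,  3.65139570e-01, -1.13208784e-03],
       [ 3.65141126e-01,  9.30950353e-01, -1.84324261e-03],
       [ 3.80876758e-04, -2.12934240e-03, -9.99997660e-01]]), 'force': array([-0.35936014, -0.35343413,  0.43762964]), 'moment': array([ 0.01082295, -0.02097381,  0.04252934]), 'grasp_force': 0.0, 'opening': 0.9992933281195321}
scene [-0.205 -0.953  1.388]
setting_slide [([0.4978, -0.0189, 0.0334], 0.58), ([0.4245, -0.3494, 0.0298], 0.53)]
carriage_nose []
carriage_index [([0.518, 0.058, 0.0552], 0.54), ([0.4974, -0.0148, 0.034], 0.33)]
setting_line [([0.5027, -0.0196, 0.0301], 0.96), ([0.5349, -0.2987, 0.0192], 0.22)]
wheel_axis [([0.506, -0.0681, 0.0715], 0.69), ([0.4979, -0.0196, 0.0306], 0.64)]
crank_grip_mid [([0.5059, -0.0647, 0.0715], 0.77)]
gauge_block [([0.5366, -0.2965, 0.0175], 0.51)]
square_block []
thin_block []
side [0.402 1.163 0.855]
setting_slide [([0.5121, 0.0679, 0.0293], 0.76)]
carriage_nose []
carriage_index [([0.5216, 0.0914, 0.0548], 0.65)]
setting_line [([0.5105, 0.0681, 0.0315], 0.57)]
wheel_axis [([0.5127, 0.0671, 0.0279], 0.58)]
crank_grip_mid [([0.507, -0.0572, 0.0662], 0.72), ([0.5102, 0.068, 0.0299], 0.67)]
gauge_block []
square_block []
thin_block [([0.4701, 0.4048, 0.0092], 0.37)]
wrist [0.158 0.61  0.385]
setting_slide []
carriage_nose []
carriage_index []
setting_line []
wheel_axis []
crank_grip_mid []
gauge_block []
square_block []
thin_block []
```

```bash
python3 - <<'E'
import cv2
for n in('scene','side'):
    cv2.imwrite(f'pics/{n}0b.png',cv2.resize(cv2.imread(f'pics/{n}0.png'),(800,600),interpolation=cv2.INTER_CUBIC))
E
```

```text
(no output)
```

View pics/scene0b.png

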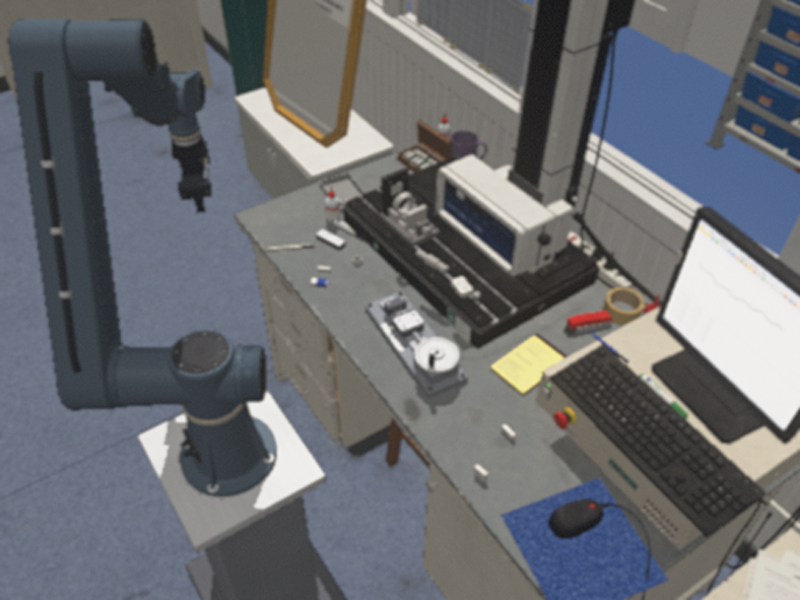

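View pics/side0b.png

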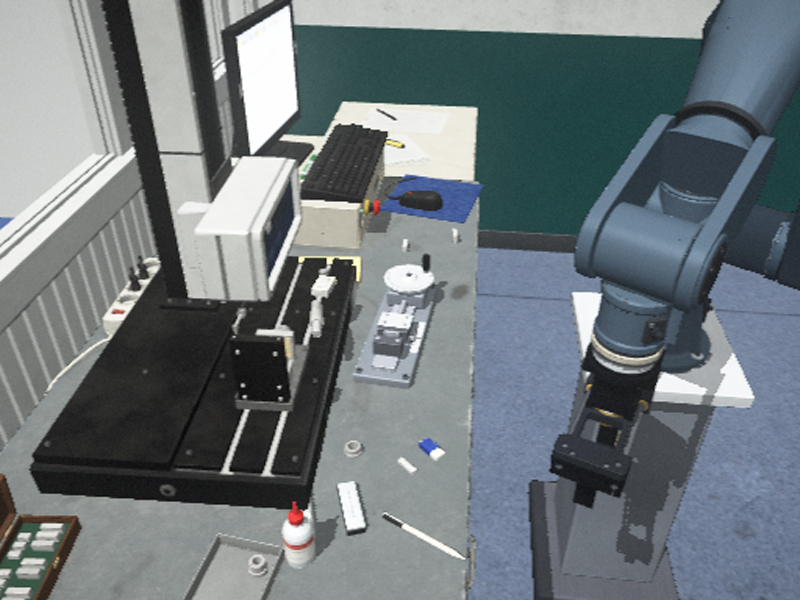

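Scene: slide near (0.5, 0) with the handwheel toward the right (-y). Two candidate blocks lie at about (0.54,-0.30) and (0.42,-0.35), and the thin block, eraser, bushing and case lie to the left. I'm moving the wrist camera over the slide.

Request:
{"op": "play_rows", "data": {"motion": [[[-0.027,-0.03,-0.003,0,0,0],[-0.054,-0.059,-0.007,0,0,0],[-0.081,-0.089,-0.01,0,0,0],[-0.107,-0.118,-0.014,0,0,0],[-0.134,-0.148,-0.017,0,0,0],[-0.161,-0.177,-0.02,0,0,0],[-0.188,-0.207,-0.024,0,0,0],[-0.214,-0.236,-0.027,0,0,0]]]}}

```text
time_s: 2.17
position: [0.3416, 0.2823, 0.267]
tcp_rot: [[-0.931, 0.365, 0.001], [0.365, 0.931, 0.0], [-0.001, 0.001, -1.0]]
force: [0.7, -0.2, -0.4]
opening: 1.003
grasp_force: 0.0
```

Request:
{"op": "play_rows", "data": {"motion": [[[-0.027,-0.03,-0.003,0,0,0],[-0.054,-0.059,-0.007,0,0,6],[-0.081,-0.089,-0.01,0,0,12],[-0.107,-0.118,-0.014,0,0,18],[-0.134,-0.148,-0.017,0,0,25],[-0.161,-0.177,-0.02,0,0,32],[-0.188,-0.207,-0.024,0,0,39],[-0.214,-0.236,-0.027,0,0,46]]]}}

```text
time_s: 2.83
position: [0.4548, -0.0161, 0.2942]
tcp_rot: [[-0.378, 0.926, 0.001], [0.926, 0.378, -0.0], [-0.001, 0.001, -1.0]]
force: [0.8, 0.6, 0.3]
opening: 1.0
grasp_force: 0.0
```

Request:
{"op": "play_rows", "data": {"motion": [[[0,0,0,0,0,7],[0,0,0,0,0,14],[0,0,0,0,0,20.5],[0,0,0,0,0,22.6],[0,0,0,0,0,22.6]]]}}

```text
time_s: 3.25
position: [0.4543, -0.0141, 0.2937]
tcp_rot: [[0.001, 1.0, 0.0], [1.0, -0.001, -0.0], [-0.0, 0.0, -1.0]]
force: [0.2, -0.4, 0.7]
opening: 0.998
grasp_force: 0.0
```

```bash
cat >> h.py <<'E'
def look(cam,names,save=None):
    c=cap(cam,save)
    for k in names:
        print(cam,k,[(np.round(r['at'],4).tolist(),np.round(proj(c,r['at'])).tolist(),round(r['confidence'],2)) for r in finder.recognise(cam,k)[:2]])
    return c
E
python3 - <<'E'
from h import *
s=bot.read_state();print(s['time_s'],s['position'],s['tcp_rot'])
c=look('wrist',['setting_slide','carriage_nose','carriage_index','setting_line','wheel_axis','crank_grip_mid','gauge_block','square_block'],'w1')
print(c['R'],c['t'],c['camera_matrix'])
cv2.imwrite('pics/w1b.png',cv2.resize(cv2.imread('pics/w1.png'),(800,600),interpolation=cv2.INTER_CUBIC))
E
```

```text
3.25 [ 0.45431479 -0.01411234  0.29365346] [[ 1.35218777e-03  9.99999054e-01  2.51966203e-04]
 [ 9.99999084e-01 -1.35217265e-03 -6.01376067e-05]
 [-5.97968481e-05  2.52047289e-04 -9.99999966e-01]]
wrist setting_slide [([0.5085, 0.0259, 0.0407], [305.0, 129.0], 0.6)]
wrist carriage_nose [([0.527, 0.1092, 0.0542], [327.0, 50.0], 0.72)]
wrist carriage_index [([0.5197, 0.0741, 0.0584], [319.0, 85.0], 0.67)]
wrist setting_line [([0.5124, 0.028, 0.0394], [308.0, 127.0], 0.65)]
wrist wheel_axis [([0.5113, 0.0251, 0.0394], [307.0, 129.0], 0.73), ([0.5207, 0.0762, 0.0517], [319.0, 83.0], 0.46)]
wrist crank_grip_mid [([0.5098, -0.058, 0.0659], [306.0, 204.0], 0.85)]
wrist gauge_block [([0.5098, 0.0279, 0.0418], [306.0, 127.0], 0.18)]
wrist square_block []
[[ 9.99999392e-01 -8.69768541e-04  6.78051309e-04]
 [-1.02246366e-03 -9.61599697e-01  2.74453961e-01]
 [ 4.13302512e-04 -2.74454488e-01 -9.61600002e-01]] [-0.45465522 -0.06087186  0.43900704] [[338.74454663   0.         258.37062971]
 [  0.         338.74454663 193.49990475]
 [  0.           0.           1.        ]]
```

View pics/w1b.png

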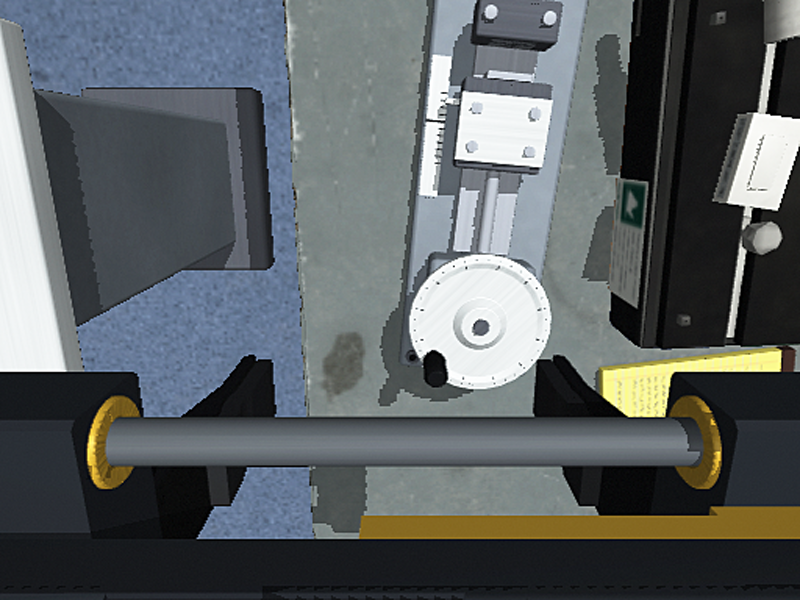

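The wrist view shows the wheel centre at about (480,322), the crank grip top at (434,357), the carriage at (503,125), the anvil at (517,25) and the scale strip on the left at x≈430 (800 px scale).

```bash
python3 - <<'E'
from h import *
c=cap('wrist')
f=lambda x,y,z:np.round(ray(c,(x/1.5625,y/1.5625),z),4)
w=f(480.5,322,.076);print('wheel',w,'R',f(410,322,.076),f(551,322,.076))
print('hub',f(481,327,.080))
print('grip top',f(436,357,.112),'grip bottom',f(437,383,.08))
print('edge L',f(430,0,.02),f(405,330,.02),'R',f(585,0,.02),f(560,165,.02))
print('CMM',f(612,300,.05),f(637,0,.05))
print('anvil top front',f(478,37,.06),f(557,50,.06))
print('carr',f(462,78,.059),f(552,86,.059),f(455,160,.059),f(545,172,.059))
cv2.imwrite('pics/w1c.png',cv2.resize(c['frame'][0:150,250:400,::-1],(600,600),interpolation=cv2.INTER_CUBIC))
E
```

```text
wheel [ 0.5099 -0.0564  0.076 ] R [ 0.4591 -0.0565  0.076 ] [ 0.5608 -0.0564  0.076 ]
hub [ 0.5098 -0.0589  0.08  ]
grip top [ 0.4759 -0.0691  0.112 ] grip bottom [ 0.4791 -0.1024  0.08  ]
edge L [0.473  0.1649 0.02  ] [ 0.4557 -0.0817  0.02  ] R [0.5828 0.165  0.02  ] [0.5743 0.0519 0.02  ]
CMM [ 0.6136 -0.0472  0.05  ] [0.6078 0.1576 0.05  ]
anvil top front [0.5028 0.1336 0.06  ] [0.5549 0.1258 0.06  ]
carr [0.4933 0.1089 0.059 ] [0.5536 0.104  0.059 ] [0.4901 0.0561 0.059 ] [0.5531 0.0481 0.059 ]
```

View pics/w1c.png

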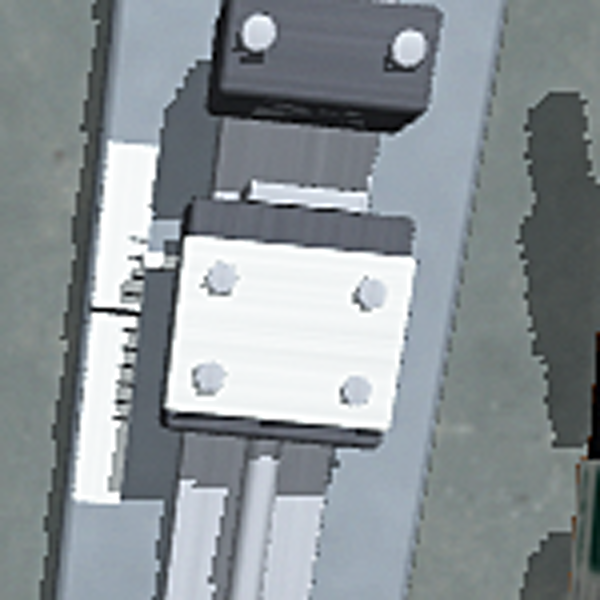

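```bash
python3 - <<'E'
from h import *
c=cap('wrist')
f=lambda x,y,z:np.round(ray(c,(x/1.5625,y/1.5625),z),4)
g=lambda x,y,z:ray(c,(250+x/4,y/4),z)
print('grip top',f(436,379,.112),'grip bottom',f(435,357,.076))
w=np.array([.51,-.0575]);
# yaw from strip's left edge and carriage/long line
e=g(108,145,.021)-g(74,500,.021);print('strip',e, np.degrees(np.arctan2(e[0],e[1])))
u=np.array([.073,.9973]);n=np.array([.9973,-.073])
o=w+.105*u;print('origin',o)
for nm,p in dict(line=g(115,311,.0205),tick_a=g(125,270,.0205),index=g(152,262,.023),nose=g(308,182,.052),noseface=g(308,180,.052),anv=g(312,130,.03),anvtop=g(322,120,.06)).items():
    d=p[:2]-o;print(nm,np.round(p,4),'local',np.round([d@n,d@u],4))
for k in['carriage_index','crank_grip_mid','wheel_axis','carriage_nose']:
    for r in finder.outline_of('wrist',k)[:2]:
        ys,xs=np.nonzero(r['pixels']);print(k,r['confidence'],xs.min(),xs.max(),ys.min(),ys.max())
E
```

```text
grip top [ 0.4762 -0.0849  0.112 ] grip bottom [ 0.4776 -0.0835  0.076 ]
strip [0.00876419 0.09889802 0.        ] 5.064233650166949
origin [0.517665  0.0472165]
line [0.4783 0.0834 0.0205] local [-0.0419  0.0332]
tick_a [0.4811 0.0947 0.0205] local [-0.04    0.0446]
index [0.4886 0.0966 0.023 ] local [-0.0326  0.0472]
nose [0.527  0.1141 0.052 ] local [0.0044 0.0674]
noseface [0.5269 0.1146 0.052 ] local [0.0043 0.0678]
anv [0.5315 0.1303 0.03  ] local [0.0077 0.0839]
anvtop [0.5282 0.1277 0.06  ] local [0.0047 0.081 ]
carriage_index 0.7 286 353 45 161
crank_grip_mid 0.87 262 352 163 248
wheel_axis 0.83 255 377 0 248
carriage_nose 0.55 310 340 45 52
carriage_nose 0.51 262 352 163 248
```

Request:
{"op": "play_rows", "data": {"fingers": 0.042, "motion": [[[-0.017,0.005,0.03,0,0,0],[-0.035,0.012,0.06,0,0,0],[-0.053,0.018,0.09,0,0,0],[-0.07,0.023,0.125,0,0,0],[-0.07,0.023,0.145,0,0,0],[-0.07,0.023,0.145,0,0,0]]]}}

```text
time_s: 4.5
position: [0.4749, -0.0839, 0.1448]
tcp_rot: [[0.002, 1.0, -0.008], [1.0, -0.002, 0.003], [0.003, -0.008, -1.0]]
force: [-0.9, 0.6, -1.0]
opening: 0.634
grasp_force: 0.0
```

```bash
python3 - <<'E'
from h import *
s=bot.read_state();print(s['position'],s['force'])
for n in('wrist','side'):
    c=look(n,['crank_grip_mid'],n+'2');print(proj(c,[.477,-.0845,.112]),proj(c,s['position']+[0,0,-.017]))
a=cv2.imread('pics/wrist2.png');b=cv2.imread('pics/side2.png')[130:230,200:330]
cv2.imwrite('pics/m2.png',np.hstack([cv2.resize(a,(400,300)),cv2.resize(b,(390,300),interpolation=cv2.INTER_CUBIC)]))
E
```

```text
[ 0.4749334  -0.08387602  0.14479955] [-0.86628323  0.58314685 -0.96990595]
wrist crank_grip_mid [([0.508, -0.0544, 0.068], [308.0, 169.0], 0.84)]
[262.19235187 236.72731707] [258.33647731 247.52216397]
side crank_grip_mid [([0.5206, 0.0877, 0.057], [253.0, 206.0], 0.72), ([0.5035, -0.0586, 0.0689], [263.0, 177.0], 0.64)]
[272.01383706 162.48051009] [272.76962371 158.44069985]
```

View pics/m2.png

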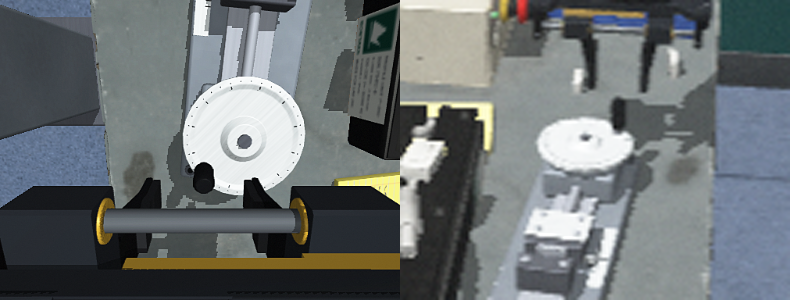

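The grip stands between the open fingers, as predicted. I'm descending and closing.

Request:
{"op": "play_rows", "data": {"motion": [[[0,0.0015,0.015,0,0,0],[0,0.0015,0.03,0,0,0],[0,0.0015,0.0395,0,0,0],[0,0.0015,0.0395,0,0,0]]]}}

```text
time_s: 5.03
position: [0.4785, -0.0833, 0.109]
tcp_rot: [[-0.0, 1.0, -0.001], [1.0, 0.0, 0.0], [0.0, -0.001, -1.0]]
force: [-0.0, -0.5, 1.4]
opening: 0.487
grasp_force: 0.0
```

Request:
{"op": "play_rows", "data": {"fingers": 0.01, "motion": [[[0,0,0,0,0,0],[0,0,0,0,0,0],[0,0,0,0,0,0],[0,0,0,0,0,0],[0,0,0,0,0,0],[0,0,0,0,0,0]]]}}

```text
time_s: 5.53
position: [0.4781, -0.0839, 0.1094]
tcp_rot: [[-0.0, 1.0, -0.001], [1.0, 0.0, -0.0], [-0.0, -0.001, -1.0]]
force: [-3.2, -0.9, 3.9]
opening: 0.181
grasp_force: 30.0
```

```bash
cat >> h.py <<'E'
def arc(th0,steps,C=(.5104,-.0572),r=.042,start=None):
    th=np.radians(th0+np.cumsum(steps));P=np.array(C)+r*np.c_[np.cos(th),np.sin(th)]
    p0=np.array(C)+r*np.array([np.cos(np.radians(th0)),np.sin(np.radians(th0))]) if start is None else np.array(start)
    print([[round(float(b-p0[1]),4),round(float(a-p0[0]),4),0,0,0,0] for a,b in P])
E
python3 -c "
from h import *
arc(219.5,[6]*8);arc(267.5,[6]*8)"
```

```text
[[-0.0032, 0.003, 0, 0, 0, 0], [-0.0062, 0.0063, 0, 0, 0, 0], [-0.0087, 0.0098, 0, 0, 0, 0], [-0.0109, 0.0137, 0, 0, 0, 0], [-0.0126, 0.0177, 0, 0, 0, 0], [-0.0139, 0.0219, 0, 0, 0, 0], [-0.0148, 0.0262, 0, 0, 0, 0], [-0.0152, 0.0306, 0, 0, 0, 0]]
[[0.0, 0.0044, 0, 0, 0, 0], [0.0005, 0.0088, 0, 0, 0, 0], [0.0015, 0.0131, 0, 0, 0, 0], [0.0029, 0.0172, 0, 0, 0, 0], [0.0047, 0.0212, 0, 0, 0, 0], [0.0069, 0.025, 0, 0, 0, 0], [0.0096, 0.0285, 0, 0, 0, 0], [0.0125, 0.0318, 0, 0, 0, 0]]
```

Request:
{"op": "play_rows", "data": {"motion": [[[-0.0032,0.003,0,0,0,0],[-0.0062,0.0063,0,0,0,0],[-0.0087,0.0098,0,0,0,0],[-0.0109,0.0137,0,0,0,0],[-0.0126,0.0177,0,0,0,0],[-0.0139,0.0219,0,0,0,0],[-0.0148,0.0262,0,0,0,0],[-0.0152,0.0306,0,0,0,0]]]}}

```text
time_s: 6.2
position: [0.5067, -0.0985, 0.109]
tcp_rot: [[0.0, 1.0, -0.007], [1.0, -0.0, 0.002], [0.002, -0.007, -1.0]]
force: [-6.1, 0.0, 6.9]
opening: 0.184
grasp_force: 30.0
```

```bash
python3 - <<'E'
from h import *
s=bot.read_state();print(s['position'],s['force'],s['moment'],s['opening'])
c=cap('wrist','w3'); 
for n in ['scene','side']:
    cap(n,n+'3')
a=cv2.imread('pics/w3.png');b=cv2.imread('pics/side3.png')[140:260,200:330]
cv2.imwrite('pics/m3.png',np.hstack([cv2.resize(a,(400,300)),cv2.resize(b,(325,300),interpolation=cv2.INTER_CUBIC)]))
E
```

```text
[ 0.50670112 -0.09849824  0.10896911] [-6.13030298  0.02606182  6.94147343] [-0.05400687  1.27697926  0.00376931] 0.18396794192175234
```

Request:
{"op": "play_rows", "data": {"motion": [[[0.0,0.0044,0,0,0,0],[0.0005,0.0088,0,0,0,0],[0.0015,0.0131,0,0,0,0],[0.0029,0.0172,0,0,0,0],[0.0047,0.0212,0,0,0,0],[0.0058,0.0231,0,0,0,0],[0.0058,0.0231,0,0,0,0]]]}}

```text
time_s: 6.93
position: [0.5309, -0.093, 0.1089]
tcp_rot: [[-0.0, 1.0, -0.004], [1.0, 0.0, 0.001], [0.001, -0.004, -1.0]]
force: [-4.4, -0.3, 5.5]
opening: 0.178
grasp_force: 30.0
```

```bash
python3 - <<'E'
from h import *
s=bot.read_state();print(s['position'],s['force'],s['opening'])
c=look('wrist',['carriage_nose'],'w4'); 
cs=look('side',['carriage_nose'],'side4')
P=lambda l,m,z:np.append(np.array([.5177,.0472])+l*np.array([.9973,-.073])+m*np.array([.073,.9973]),z)
print(proj(c,P(-.042,.033,.02)),proj(cs,P(-.042,.033,.02)),proj(c,P(-.042,.018,.02)))
a=cv2.imread('pics/w4.png');x,y=map(int,proj(cs,P(-.042,.033,.02)))
b=cv2.imread('pics/side4.png')[y-40:y+40,x-60:x+40]
cv2.imwrite('pics/m4.png',np.hstack([cv2.resize(a,(400,300)),cv2.resize(b,(375,300),interpolation=cv2.INTER_CUBIC)]))
E
```

```text
[ 0.53090996 -0.09296193  0.10894892] [-4.35399669 -0.32760791  5.49869029] 0.1781137616723646
wrist carriage_nose []
side carriage_nose [([0.5212, 0.086, 0.0456], [253.0, 209.0], 0.57), ([0.5192, 0.0703, 0.0524], [254.0, 204.0], 0.35)]
[168.89041508 -81.58839633] [266.58962477 215.75607405] [168.85053796 -51.94378142]
```

View pics/m4.png

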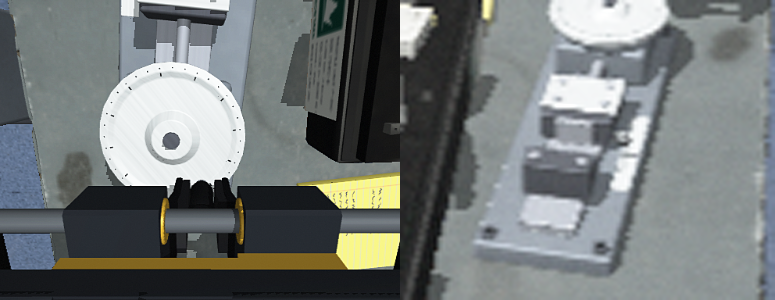

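```bash
python3 - <<'E'
from h import *
c=cap('wrist');cs=cap('side');o=np.array([.5177,.0472]);u=np.array([.073,.9973]);n=np.array([.9973,-.073])
L=lambda p:np.round([(p[:2]-o)@n,(p[:2]-o)@u],4)
import numpy as np
col=c['frame'][:40,243].mean(1);print(np.round(col))
c1=cv2.imread('pics/w1.png')
print('old col',np.round(c1[90:120,325].mean(1)))
a=cv2.resize(c['frame'][:60,130:330,::-1],(800,240),interpolation=cv2.INTER_CUBIC)
b=cv2.resize(cs['frame'][165:235,215:325,::-1],(550,350),interpolation=cv2.INTER_CUBIC)
b=cv2.copyMakeBorder(b,0,0,0,250,cv2.BORDER_CONSTANT)
cv2.imwrite('pics/m5.png',np.vstack([a,b]))
# side view predicted carriage front top edge for several positions
for car in(-.02,-.016,-.012,-.008): print(car,proj(cs,np.append(o+(.0474-.013+car-.0+.0195)*u,.059)))
E
```

```text
[241. 240. 239. 242. 244. 245. 248. 255. 191. 115.  52.  52.  48. 106.
 102. 100. 101.  99.  78.  63.  52.  35.  26.  29.  22.  32.  82.  76.
  72.  71.  76.  76.  74.  72.  84.  83.  79.  72.  88.  85.]
old col [243. 244. 246. 247. 245. 245. 244. 245. 247. 245. 244. 241. 242. 251.
 255.  67.  42. 112. 109.  53.  95. 129. 126. 125. 125. 126. 129. 126.
 127. 127.]
-0.02 [253.22485251 204.21178239]
-0.016 [252.98296103 204.97403527]
-0.012 [252.73990277 205.73996492]
-0.008 [252.49566927 206.50959799]
```

View pics/m5.png

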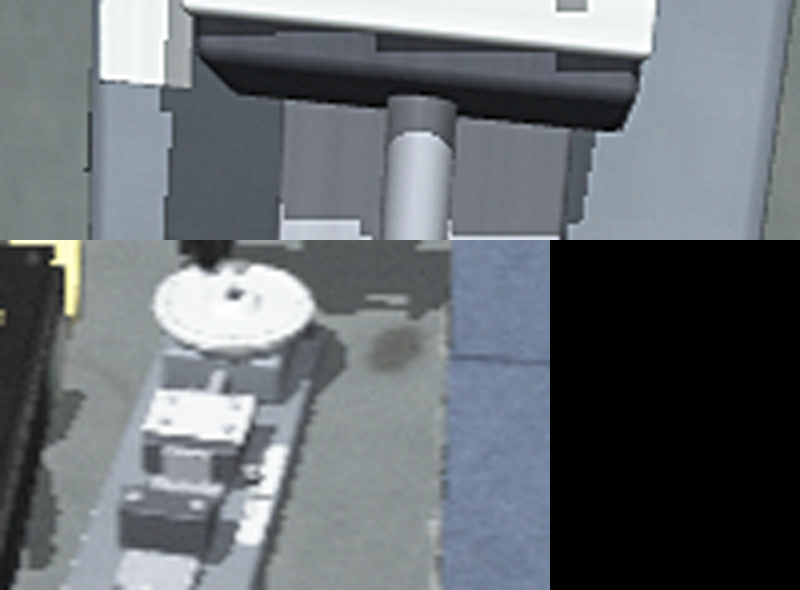

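```bash
python3 - <<'E'
from h import *
c=cap('wrist');o=np.array([.5177,.0472]);u=np.array([.073,.9973]);n=np.array([.9973,-.073])
L=lambda p:np.round([(p[:2]-o)@n,(p[:2]-o)@u],4)
old=dict(camera_matrix=c['camera_matrix'],R=np.array([[9.99999392e-01,-8.69768541e-04,6.78051309e-04],[-1.02246366e-03,-9.61599697e-01,2.74453961e-01],[4.13302512e-04,-2.74454488e-01,-9.61600002e-01]]),t=np.array([-0.45465522,-0.06087186,0.43900704]))
print('rear edge old',L(ray(old,(325,105),.059)),'new',L(ray(c,(243,8.4),.059)))
print('strip end old',L(ray(old,(250+97/4,125),.0205)),'new',L(ray(c,(130+130/4,20.5),.0205)))
E
```

```text
rear edge old [0.0089 0.0064] new [ 0.0066 -0.0198]
strip end old [-0.0423 -0.0217] new [-0.0457 -0.0217]
```

Request:
{"op": "play_rows", "data": {"motion": [[[0.0023,0.0034,0,0,0,0],[0.0047,0.0065,0,0,0,0],[0.0047,0.0065,0,0,0,0],[0.0047,0.0065,0,0,0,0]]]}}

```text
time_s: 7.62
position: [0.5375, -0.0883, 0.1089]
tcp_rot: [[0.0, 1.0, -0.004], [1.0, -0.0, 0.001], [0.001, -0.004, -1.0]]
force: [-3.9, 0.0, 5.1]
opening: 0.182
grasp_force: 30.0
```

Request:
{"op": "play_rows", "data": {"fingers": 0.042, "motion": [[[0,0,0,0,0,0],[0,0,0,0,0,0],[0,0,0,0,0,0],[0,0,-0.02,0,0,0],[0,0,-0.05,0,0,0],[0,0,-0.09,0,0,0],[0,0,-0.13,0,0,0],[0,0,-0.17,0,0,0]]]}}

```text
time_s: 8.28
position: [0.5397, -0.0887, 0.2808]
tcp_rot: [[0.0, 1.0, 0.002], [1.0, -0.0, -0.0], [-0.0, 0.002, -1.0]]
force: [0.5, -0.9, -0.0]
opening: 0.479
grasp_force: 0.0
```

```bash
python3 - <<'E'
from h import *
c=cap('wrist','w6');np.savez('c6.npz',**{k:np.array(c[k]) for k in('camera_matrix','R','t','frame')})
E
```

Request:
{"op": "play_rows", "data": {"motion": [[[-0.03,-0.006,0,0,0,0],[-0.07,-0.014,0,0,0,0],[-0.11,-0.022,0,0,0,0],[-0.15,-0.03,0,0,0,0],[-0.19,-0.038,0,0,0,0],[-0.23,-0.046,0,0,0,0],[-0.27,-0.054,0,0,0,0],[-0.305,-0.06,0,0,0,0]]]}}

```text
time_s: 9.0
position: [0.4786, -0.3969, 0.2789]
tcp_rot: [[0.001, 1.0, 0.002], [1.0, -0.001, -0.002], [-0.002, 0.002, -1.0]]
force: [0.8, -0.2, 0.3]
opening: 0.485
grasp_force: 0.0
```

Request:
{"op": "play_rows", "data": {"motion": [[[0,0,0,0,0,0],[0,0,0,0,0,0],[0,0,0,0,0,0]]]}}

```text
time_s: 9.25
position: [0.479, -0.3933, 0.2785]
tcp_rot: [[0.001, 1.0, 0.0], [1.0, -0.001, 0.001], [0.001, 0.0, -1.0]]
force: [0.3, 0.9, 0.8]
opening: 0.482
grasp_force: 0.0
```

```bash
python3 - <<'E'
from h import *
s=bot.read_state();print(s['position'])
c=look('wrist',['gauge_block','square_block'],'w7')
np.savez('c7.npz',**{k:np.array(c[k]) for k in('camera_matrix','R','t','frame')})
a=np.load('c6.npz')
cv2.imwrite('pics/m7.png',np.hstack([cv2.resize(c['frame'][:260,100:440,::-1],(400,306)),cv2.resize(a['frame'][:150,150:350,::-1],(400,306),interpolation=cv2.INTER_CUBIC)]))
E
```

```text
[ 0.47898963 -0.39334721  0.27845514]
wrist gauge_block [([0.5436, -0.2931, 0.0184], [315.0, 74.0], 0.84)]
wrist square_block [([0.4247, -0.3456, 0.0276], [211.0, 122.0], 0.64)]
```

View pics/m7.png

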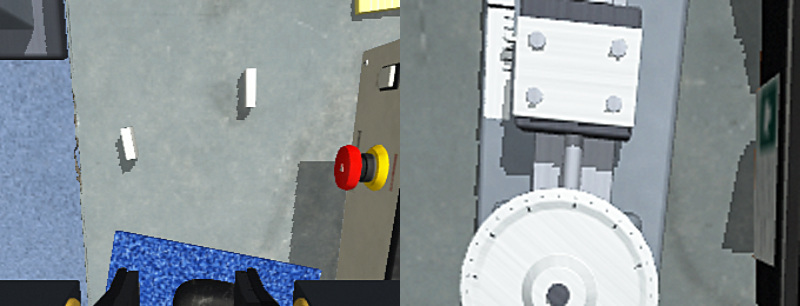

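The gauge block is the longer one at (250,88), and the square block is at (127,142). In the right-hand panel the carriage is clearly wound back. I'm measuring both.

```bash
python3 - <<'E'
from h import *
c=np.load('c7.npz');f=c['frame']
r=finder.outline_of('wrist','gauge_block')
# bright top
m=(f.min(2)>215).astype(np.uint8)
for x in r[:1]:
    ys,xs=np.nonzero(x['pixels']);print(x['confidence'],xs.min(),xs.max(),ys.min(),ys.max())
win=np.zeros_like(m);win[50:100,295:330]=1
k=cv2.findContours(m*win,cv2.RETR_EXTERNAL,cv2.CHAIN_APPROX_NONE)[0];k=max(k,key=cv2.contourArea)
W=np.array([ray(c,p,.02)[:2] for p in k[:,0]])*1000
R=cv2.minAreaRect(W.astype(np.float32));print(R)
W2=np.array([ray(c,p,.02)[:2] for p in np.argwhere((m*win)>0)[:,::-1]])
print('mean',W2.mean(0)); w,v=np.linalg.eigh(np.cov(W2.T));print('long axis',v[:,1],np.degrees(np.arctan2(v[0,1],v[1,1])))
ms=m*win; print([int(x) for x in ms[50:100].sum(1)])
c=np.load('c6.npz');o=np.array([.5177,.0472]);u=np.array([.073,.9973]);n=np.array([.9973,-.073])
L=lambda p:np.round([(p[:2]-o)@n,(p[:2]-o)@u],4)
print('rear',[L(ray(c,(150+x/2,y/2.04),.059)) for x,y in((520,116),(570,121),(630,126))])
g=c['frame'][40:80,150+285].mean(1) if 0 else None
# wheel centre
print('wheel',ray(c,(150+560/2,272/2.04),.076))
E
```

```text
0.86 306 317 58 90
((541.511962890625, -292.8949279785156), (7.8664045333862305, 34.400604248046875), 2.3639039993286133)
mean [ 0.5411834  -0.29220418]
long axis [-0.02140632  0.99977086] -1.22658559075207
[0, 0, 0, 0, 0, 0, 0, 0, 8, 8, 8, 8, 8, 8, 8, 8, 8, 8, 8, 8, 8, 8, 7, 7, 7, 7, 7, 7, 7, 7, 7, 7, 7, 7, 7, 7, 7, 7, 7, 7, 7, 0, 0, 0, 0, 0, 0, 0, 0, 0]
rear [array([ 0.1772, -0.0084]), array([ 0.2029, -0.0089]), array([ 0.2339, -0.0089])]
wheel [ 0.71616919 -0.04901265  0.076     ]
```

Request:
{"op": "play_rows", "data": {"motion": [[[0.014,0.009,0.035,0,0,0],[0.028,0.018,0.07,0,0,-1],[0.042,0.027,0.1,0,0,-1.8],[0.056,0.036,0.13,0,0,-1.8],[0.075,0.047,0.16,0,0,-1.8],[0.09,0.056,0.19,0,0,-1.8],[0.101,0.0625,0.22,0,0,-1.8],[0.101,0.0625,0.22,0,0,-1.8]]]}}

```text
time_s: 10.12
position: [0.5392, -0.2864, 0.0536]
tcp_rot: [[-0.035, 0.999, -0.009], [0.999, 0.035, 0.008], [0.008, -0.009, -1.0]]
force: [-0.5, 0.5, -0.4]
opening: 0.483
grasp_force: 0.0
```

Request:
{"op": "play_rows", "data": {"motion": [[[0,0,0,0,0,0],[0,0,0,0,0,0]]]}}

```text
time_s: 10.28
position: [0.5424, -0.2933, 0.0606]
tcp_rot: [[-0.032, 0.999, 0.002], [0.999, 0.032, -0.002], [-0.002, 0.002, -1.0]]
force: [0.2, -0.4, 0.5]
opening: 0.484
grasp_force: 0.0
```

```bash
python3 - <<'E'
from h import *
s=bot.read_state();print(s['position'],s['opening'])
c=look('wrist',['gauge_block'],'w8');print(proj(c,[.5415,-.2925,.02]),proj(c,s['position']-[0,0,.017]))
look('side',['gauge_block'])
cv2.imwrite('pics/m8.png',cv2.resize(c['frame'][:,:,::-1],(400,300)))
c=np.load('c6.npz');o=np.array([.5177,.0472]);u=np.array([.073,.9973]);n=np.array([.9973,-.073])
L=lambda p:np.round([(p[:2]-o)@n,(p[:2]-o)@u],4)
print('rear',[L(ray(c,(150+x/2,y/2.04),.059)) for x,y in((120,116),(170,121),(230,126))])
print('wheel',ray(c,(150+160/2,272/2.04),.076))
E
```

```text
[ 0.54236805 -0.2932908   0.06057845] 0.4843344978817114
wrist gauge_block [([0.5421, -0.2896, 0.0205], [258.0, 225.0], 0.74)]
[256.47948869 228.85275113] [257.9592808 247.3087924]
side gauge_block []
rear [array([-0.0246, -0.0233]), array([ 0.0007, -0.0237]), array([ 0.0312, -0.0238])]
wheel [ 0.51126828 -0.04898448  0.076     ]
```

View pics/m8.png

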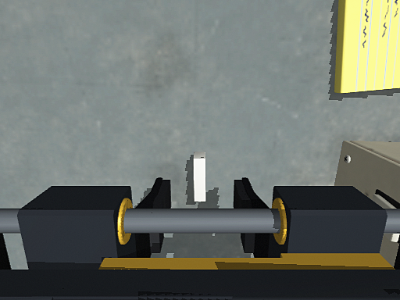

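Request:
{"op": "play_rows", "data": {"motion": [[[0,-0.001,0.015,0,0,0],[0,-0.001,0.03,0,0,0],[0,-0.001,0.04,0,0,0],[0,-0.001,0.04,0,0,0],[0,-0.001,0.04,0,0,0]]]}}

```text
time_s: 10.9
position: [0.5402, -0.293, 0.0192]
tcp_rot: [[-0.031, 1.0, -0.0], [1.0, 0.031, 0.0], [0.0, -0.0, -1.0]]
force: [0.3, 0.2, -0.6]
opening: 0.482
grasp_force: 0.0
```

Request:
{"op": "play_rows", "data": {"fingers": 0.0, "motion": [[[0,0,0,0,0,0],[0,0,0,0,0,0],[0,0,0,0,0,0],[0,0,0,0,0,0],[0,0,0,0,0,0],[0,0,0,0,0,0]]]}}

```text
time_s: 11.4
position: [0.5405, -0.2926, 0.0193]
tcp_rot: [[-0.031, 1.0, 0.0], [1.0, 0.031, -0.0], [-0.0, 0.0, -1.0]]
force: [1.4, 0.4, -1.0]
opening: 0.111
grasp_force: 0.0
```

Request:
{"op": "play_rows", "data": {"motion": [[[0,0,0,0,0,0],[0,0,0,0,0,0],[0,0,-0.01,0,0,0],[0,0,-0.035,0,0,0],[0,0,-0.07,0,0,0],[0,0,-0.11,0,0,0],[0,0,-0.15,0,0,0],[0,0,-0.19,0,0,0]]]}}

```text
time_s: 12.07
position: [0.5398, -0.2922, 0.2112]
tcp_rot: [[-0.031, 1.0, -0.001], [1.0, 0.031, 0.0], [0.0, -0.001, -1.0]]
force: [0.3, -0.1, -0.0]
opening: 0.097
grasp_force: 30.0
```

Request:
{"op": "play_rows", "data": {"motion": [[[0.025,-0.001,-0.01,0,0,0],[0.06,-0.002,-0.02,0,0,1],[0.1,-0.004,-0.03,0,0,2],[0.14,-0.006,-0.03,0,0,3],[0.18,-0.008,-0.03,0,0,4],[0.22,-0.01,-0.03,0,0,5],[0.26,-0.0106,-0.03,0,0,6.1],[0.3,-0.0106,-0.03,0,0,6.1]]]}}

```text
time_s: 12.73
position: [0.5195, 0.0088, 0.2397]
tcp_rot: [[0.076, 0.997, 0.0], [0.997, -0.076, -0.0], [0.0, 0.0, -1.0]]
force: [0.0, 0.4, -0.8]
opening: 0.099
grasp_force: 30.0
```

Request:
{"op": "play_rows", "data": {"motion": [[[0,0,0,0,0,0],[0,0,0,0,0,0],[0,0,0,0,0,0]]]}}

```text
time_s: 12.98
position: [0.5205, 0.0068, 0.2395]
tcp_rot: [[0.074, 0.997, 0.001], [0.997, -0.074, -0.001], [-0.001, 0.001, -1.0]]
force: [0.1, 0.1, -1.4]
opening: 0.097
grasp_force: 30.0
```

```bash
python3 - <<'E'
from h import *
s=bot.read_state();print(s['position'],s['opening'],s['grasp_force'],s['force'])
c=look('wrist',['carriage_nose','gauge_block','setting_line'],'w9')
np.savez('c9.npz',**{k:np.array(c[k]) for k in('camera_matrix','R','t','frame')})
o=np.array([.5177,.0472]);u=np.array([.073,.9973])
x,y=map(int,proj(c,np.append(o+.06*u,.03)));print(x,y)
y0=max(0,y-85);x0=x-100;print('x0,y0',x0,y0)
cv2.imwrite('pics/m9.png',cv2.resize(c['frame'][y0:y0+150,x0:x0+200,::-1],(800,600),interpolation=cv2.INTER_CUBIC))
E
```

```text
[0.5205381  0.00681369 0.23948719] 0.09652334985779287 29.998598098754883 [ 0.11850748  0.14332447 -1.42549736]
wrist carriage_nose [([0.5253, 0.0792, 0.0571], [257.0, 100.0], 0.68), ([0.5221, 0.0591, 0.0269], [256.0, 120.0], 0.18)]
wrist gauge_block [([0.523, 0.0197, 0.2414], [261.0, 239.0], 0.64), ([0.5244, 0.0619, 0.0255], [258.0, 117.0], 0.2)]
wrist setting_line [([0.5181, 0.0633, 0.0297], [252.0, 116.0], 0.91)]
252 70
x0,y0 152 0
```

View pics/m9.png

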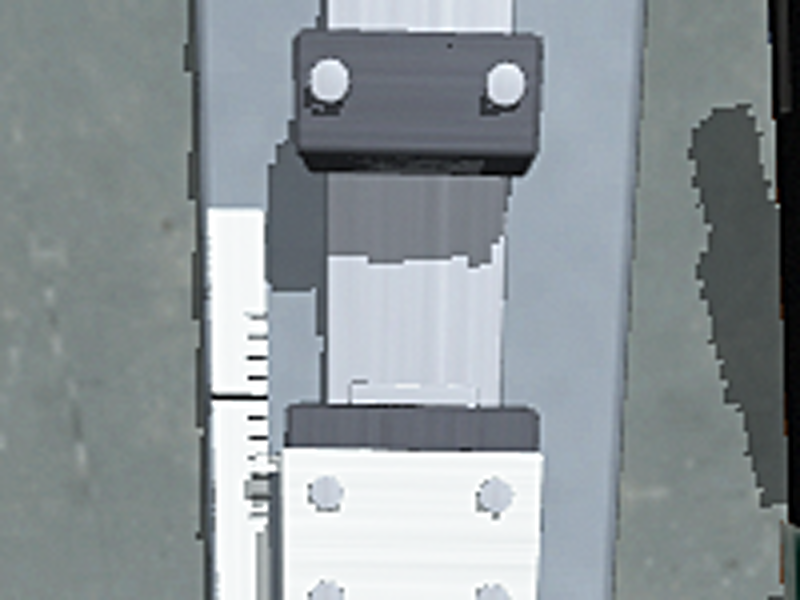

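Index at y≈462 versus the long line at 396, with 5 mm ticks about 20.5 px apart, gives 16 mm past, which is in the window. Anvil foot edge is at y≈173 and nose edge at y≈381. Computing the gap centre.

```bash
python3 - <<'E'
from h import *
c=np.load('c9.npz');g=lambda x,y,z:ray(c,(152+x/4,y/4),z)
an=g(418,172,.03);ntop=g(415,381,.052);nb=g(415,381,.03);nl=g(300,167,.03);nr=g(530,173,.03)
print(an,ntop,nb,nl,nr)
print('bed L/R at mid',g(328,260,.03),g(502,260,.03),'nose L,R',g(350,381,.052),g(478,381,.052))
for a,b in(((-1,328),(0,0)),): pass
p=g(328,400,.03);q=g(320,20,.03);r=g(500,400,.03);t=g(515,20,.03);print('bed edges',q-p,t-r)
p=g(208,600,.02);q=g(191,0,.02);r=g(612,600,.02);t=g(645,0,.02);print('base edges',p,q,r,t,q-p,t-r)
E
```

```text
[0.52836422 0.1321396  0.03      ] [0.52409746 0.08371798 0.052     ] [0.52396597 0.08380685 0.03      ] [0.5000284  0.13534371 0.03      ] [0.55535722 0.12992793 0.03      ]
bed L/R at mid [0.50480434 0.11386133 0.03      ] [0.54745718 0.11071731 0.03      ] nose L,R [0.50879976 0.08484706 0.052     ] [0.53892605 0.08262353 0.052     ]
bed edges [0.00616201 0.08587671 0.        ] [0.00855596 0.08571305 0.        ]
base edges [0.46382789 0.0312996  0.02      ] [0.47679588 0.17566113 0.02      ] [0.57269975 0.02324414 0.02      ] [0.58582263 0.16764523 0.02      ] [0.01296799 0.14436152 0.        ] [0.01312288 0.14440108 0.        ]
```

Request:
{"op": "play_rows", "data": {"motion": [[[0.03,-0.0005,0,0,0,0.3],[0.06,-0.001,0,0,0,0.6],[0.09,-0.0015,0.02,0,0,0.9],[0.1013,-0.0018,0.05,0,0,0.9],[0.1013,-0.0018,0.08,0,0,0.9],[0.1013,-0.0018,0.11,0,0,0.9],[0.1013,-0.0018,0.135,0,0,0.9],[0.1013,-0.0018,0.135,0,0,0.9]]]}}

```text
time_s: 13.85
position: [0.5232, 0.1069, 0.0996]
tcp_rot: [[0.093, 0.996, -0.01], [0.996, -0.093, -0.0], [-0.001, -0.01, -1.0]]
force: [-0.7, -0.2, -0.4]
opening: 0.1
grasp_force: 30.0
```

Request:
{"op": "play_rows", "data": {"motion": [[[0,0,0,0,0,0],[0,0,0,0,0,0],[0,0,0,0,0,0]]]}}

```text
time_s: 14.1
position: [0.5279, 0.1076, 0.1058]
tcp_rot: [[0.092, 0.996, 0.004], [0.996, -0.092, -0.0], [0.0, 0.004, -1.0]]
force: [1.5, 0.3, -0.7]
opening: 0.099
grasp_force: 30.0
```

```bash
python3 - <<'E'
from h import *
s=bot.read_state();print(s['position'],s['tcp_rot'],s['force'],s['opening'])
c=cap('wrist','w10');ca=cap('side','s10')
for r in finder.outline_of('wrist','gauge_block')[:2]:
    ys,xs=np.nonzero(r['pixels']);print(r['confidence'],xs.min(),xs.max(),ys.min(),ys.max())
z=s['position'][2]
for q in(-.0175,0,.0175):
  for h in(-.0193,.0007): print(q,h,proj(c,s['position']+s['tcp_rot'][:,0]*q+[0,0,h]))
E
```

```text
[0.52789655 0.10755019 0.10576935] [[ 9.18468193e-02  9.95766171e-01  3.72753814e-03]
 [ 9.95773097e-01 -9.18473682e-02 -2.40265459e-05]
 [ 3.18439746e-04  3.71398896e-03 -9.99993052e-01]] [ 1.45013367  0.34075345 -0.68189327] 0.09916587751050827
0.91 249 268 217 266
-0.0175 -0.0193 [257.97311934 275.14722854]
-0.0175 0.0007 [258.09485641 295.93861977]
0 -0.0193 [257.97915529 245.53478789]
0 0.0007 [258.10527024 263.39089751]
0.0175 -0.0193 [257.98552347 214.29244391]
0.0175 0.0007 [258.11632827 228.82973727]
```

Request:
{"op": "play_rows", "data": {"motion": [[[0.001,0,0.015,0,0,0],[0.001,0,0.03,0,0,0],[0.001,0,0.04,0,0,0],[0.001,0,0.047,0,0,0],[0.001,0,0.051,0,0,0],[0.001,0,0.053,0,0,0],[0.001,0,0.053,0,0,0],[0.001,0,0.053,0,0,0]]]}}

```text
time_s: 14.92
position: [0.5267, 0.1091, 0.0514]
tcp_rot: [[0.091, 0.996, 0.001], [0.996, -0.091, -0.0], [0.0, 0.001, -1.0]]
force: [0.2, -0.9, -0.3]
opening: 0.097
grasp_force: 30.0
```

Request:
{"op": "play_rows", "data": {"motion": [[[0,0,0.0005,0,0,0],[0,0,0.001,0,0,0],[0,0,0.0015,0,0,0],[0,0,0.0015,0,0,0],[0,0,0.0015,0,0,0]]]}}

```text
time_s: 15.33
position: [0.5264, 0.1091, 0.0497]
tcp_rot: [[0.091, 0.996, 0.0], [0.996, -0.091, -0.0], [0.0, 0.0, -1.0]]
force: [0.6, -0.3, -0.3]
opening: 0.1
grasp_force: 30.0
```

Request:
{"op": "play_rows", "data": {"motion": [[[0,0,0.0004,0,0,0],[0,0,0.0007,0,0,0],[0,0,0.0007,0,0,0]]]}}

```text
time_s: 15.58
position: [0.5265, 0.1091, 0.0492]
tcp_rot: [[0.091, 0.996, 0.0], [0.996, -0.091, -0.0], [0.0, 0.0, -1.0]]
force: [-0.6, -0.8, 2.8]
opening: 0.104
grasp_force: 30.0
```

Request:
{"op": "play_rows", "data": {"fingers": 0.035, "motion": [[[0,0,0,0,0,0],[0,0,0,0,0,0],[0,0,0,0,0,0],[0,0,0,0,0,0],[0,0,-0.008,0,0,0],[0,0,-0.025,0,0,0],[0,0,-0.06,0,0,0],[0,0,-0.1,0,0,0]]]}}

```text
time_s: 16.25
position: [0.5246, 0.109, 0.1485]
tcp_rot: [[0.091, 0.996, -0.005], [0.996, -0.091, 0.0], [-0.0, -0.005, -1.0]]
force: [1.5, -0.4, 0.2]
opening: 0.402
grasp_force: 0.0
```

Request:
{"op": "play_rows", "data": {"motion": [[[-0.01,0,-0.035,0,0,0],[-0.03,0,-0.07,0,0,0],[-0.06,0,-0.09,0,0,0],[-0.1,0,-0.09,0,0,0],[-0.1,0,-0.09,0,0,0],[-0.1,0,-0.09,0,0,0],[-0.1,0,-0.09,0,0,0]]]}}

```text
time_s: 16.83
position: [0.5168, 0.0096, 0.2389]
tcp_rot: [[0.092, 0.996, -0.001], [0.996, -0.092, 0.001], [0.001, -0.001, -1.0]]
force: [-0.2, -0.0, 1.0]
opening: 0.398
grasp_force: 0.0
```

```bash
python3 - <<'E'
from h import *
s=bot.read_state();print(s['position'],s['opening'],s['force'])
c=look('wrist',['gauge_block'],'w11')
np.savez('c11.npz',**{k:np.array(c[k]) for k in('camera_matrix','R','t','frame')})
x,y=map(int,proj(c,[.526,.108,.04]));y0=max(0,y-75);x0=x-100;print('x0,y0',x0,y0)
cv2.imwrite('pics/m11.png',cv2.resize(c['frame'][y0:y0+150,x0:x0+200,::-1],(800,600),interpolation=cv2.INTER_CUBIC))
E
```

```text
[0.51677338 0.0096036  0.23889745] 0.3981990061454472 [-0.23036859 -0.02090117  1.00733767]
wrist gauge_block [([0.5285, 0.1118, 0.0501], [261.0, 66.0], 0.61), ([0.5177, 0.0464, 0.0558], [256.0, 139.0], 0.34)]
x0,y0 158 0
```

View pics/m11.png

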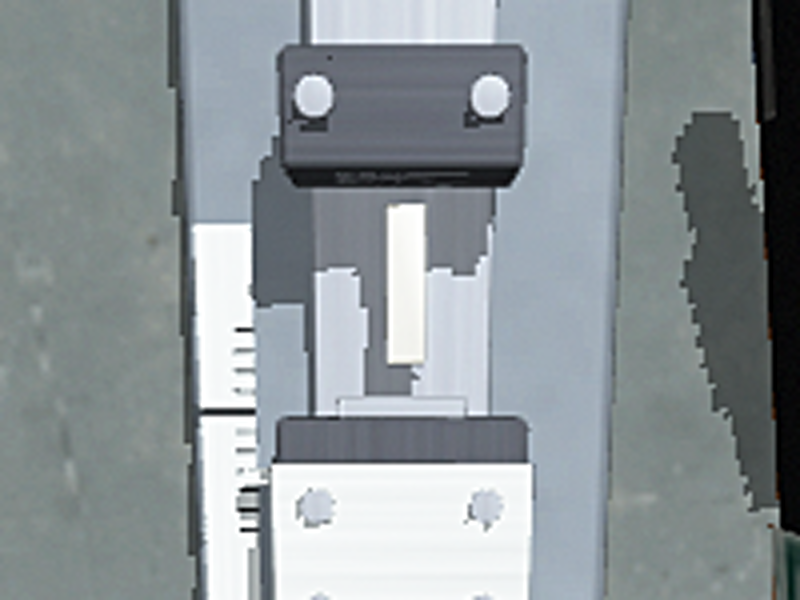

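The block stands upright, centred and aligned between nose and anvil. Back to the crank.

Request:
{"op": "play_rows", "data": {"fingers": 0.042, "motion": [[[-0.02,0.006,0.01,0,0,-1.5],[-0.045,0.014,0.03,0,0,-3.5],[-0.07,0.022,0.055,0,0,-5.3],[-0.0956,0.0296,0.075,0,0,-5.3],[-0.0956,0.0296,0.093,0,0,-5.3],[-0.0956,0.0296,0.093,0,0,-5.3],[-0.0956,0.0296,0.093,0,0,-5.3],[-0.0956,0.0296,0.093,0,0,-5.3]]]}}

```text
time_s: 17.6
position: [0.5382, -0.0871, 0.1462]
tcp_rot: [[-0.003, 1.0, -0.0], [1.0, 0.003, 0.0], [0.0, -0.0, -1.0]]
force: [-0.4, 0.1, 0.1]
opening: 0.484
grasp_force: 0.0
```

```bash
python3 - <<'E'
from h import *
s=bot.read_state();print(s['position'],s['tcp_rot'][:,0],s['opening'],s['force'])
c=cap('wrist','w12');g=proj(c,[.5375,-.0883,.112]);print(g)
f=c['frame'];
d=(f.max(2)<45);x,y=map(int,g);sub=d[y-20:y+16,x-16:x+16]
for r in sub: print(''.join('#' if v else '.' for v in r))
E
```

```text
[ 0.53817503 -0.08709477  0.14616989] [-3.29175710e-03  9.99994521e-01  3.50193498e-04] 0.4837139626697679 [-0.3620617   0.0890671   0.14262868]
[256.88925452 236.52277577]
........#################.......
.......###################......
......#####################.....
.....#######################....
.....#######################....
.....#######################....
....########################....
....#########################...
....#########################..#
....############################
....##########################..
....##########################..
....#########################...
....#########################...
....#########################...
....#########################...
....#########################...
...###########################..
...###########################..
...###########################..
...###########################..
..############################..
..############################..
..#############################.
...###########################..
...###########################..
...###########################..
....#########################...
....#########################...
....#########################...
.....#######################....
......#####################.....
.......###################......
........#################.......
.........###############........
...........###########..........
```

Request:
{"op": "play_rows", "data": {"motion": [[[-0.0012,-0.0005,0.015,0,0,0],[-0.0012,-0.0005,0.03,0,0,0],[-0.0012,-0.0005,0.0375,0,0,0],[-0.0012,-0.0005,0.0375,0,0,0]]]}}

```text
time_s: 17.98
position: [0.537, -0.0886, 0.108]
tcp_rot: [[-0.003, 1.0, -0.001], [1.0, 0.003, 0.001], [0.001, -0.001, -1.0]]
force: [-0.9, 0.1, 0.1]
opening: 0.478
grasp_force: 0.0
```

Request:
{"op": "play_rows", "data": {"fingers": 0.01, "motion": [[[0,0,0,0,0,0],[0,0,0,0,0,0],[0,0,0,0,0,0],[0,0,0,0,0,0],[0,0,0,0,0,0],[0,0,0,0,0,0]]]}}

```text
time_s: 18.48
position: [0.5372, -0.0898, 0.1088]
tcp_rot: [[-0.002, 1.0, -0.001], [1.0, 0.002, -0.0], [-0.0, -0.001, -1.0]]
force: [-2.3, 0.2, 3.7]
opening: 0.181
grasp_force: 30.0
```

```bash
python3 - <<'E'
from h import *
s=bot.read_state();print(s['position'],s['force'],s['moment'])
arc(-49,[-4]*8);arc(-81,[-2]*8)
E
```

```text
[ 0.5371585  -0.08976784  0.10876582] [-2.32570338  0.22217572  3.67530874] [-0.25555393  0.33972797 -0.02053757]
[[-0.0018, -0.0023, 0, 0, 0, 0], [-0.0035, -0.0047, 0, 0, 0, 0], [-0.005, -0.0072, 0, 0, 0, 0], [-0.0064, -0.0098, 0, 0, 0, 0], [-0.0075, -0.0125, 0, 0, 0, 0], [-0.0085, -0.0153, 0, 0, 0, 0], [-0.0092, -0.0181, 0, 0, 0, 0], [-0.0098, -0.021, 0, 0, 0, 0]]
[[-0.0002, -0.0015, 0, 0, 0, 0], [-0.0004, -0.0029, 0, 0, 0, 0], [-0.0005, -0.0044, 0, 0, 0, 0], [-0.0005, -0.0058, 0, 0, 0, 0], [-0.0005, -0.0073, 0, 0, 0, 0], [-0.0005, -0.0088, 0, 0, 0, 0], [-0.0004, -0.0102, 0, 0, 0, 0], [-0.0002, -0.0117, 0, 0, 0, 0]]
```

Request:
{"op": "play_rows", "data": {"motion": [[[-0.0018,-0.0023,0,0,0,0],[-0.0035,-0.0047,0,0,0,0],[-0.005,-0.0072,0,0,0,0],[-0.0064,-0.0098,0,0,0,0],[-0.0075,-0.0125,0,0,0,0],[-0.0085,-0.0153,0,0,0,0],[-0.0092,-0.0181,0,0,0,0],[-0.0098,-0.021,0,0,0,0]]]}}

```text
time_s: 19.15
position: [0.5189, -0.0992, 0.1087]
tcp_rot: [[0.0, 1.0, 0.006], [1.0, -0.0, 0.0], [0.0, 0.006, -1.0]]
force: [5.7, 5.6, 1.6]
opening: 0.184
grasp_force: 30.0
```

Request:
{"op": "play_rows", "data": {"motion": [[[-0.0002,-0.0015,0,0,0,0],[-0.0003,-0.0022,0,0,0,0],[-0.0003,-0.0022,0,0,0,0]]]}}

```text
time_s: 19.4
position: [0.5166, -0.0997, 0.1087]
tcp_rot: [[0.0, 1.0, 0.006], [1.0, -0.0, -0.0], [-0.0, 0.006, -1.0]]
force: [4.2, 4.8, 0.7]
opening: 0.182
grasp_force: 30.0
```

```bash
cat >> h.py <<'E'
def st(C=(.5104,-.0572)):
    s=bot.read_state();d=s['position'][:2]-np.array(C);a=np.arctan2(d[1],d[0])
    t=np.array([np.sin(a),-np.cos(a)]) # clockwise tangent
    F=s['force'][:2];print('t %.2f ang %.2f r %.4f resist %.2f radial %.2f'%(s['time_s'],np.degrees(a),np.hypot(*d),-F@t,F@d/np.hypot(*d)),s['force'],s['position'],s['opening'])
E
python3 - <<'E'
from h import *
for i in range(3): cap('side'); st()
E
```

```text
t 19.45 ang -81.78 r 0.0429 resist 5.73 radial -4.04 [5.09493369 4.82182065 1.04767883] [ 0.51653893 -0.0996767   0.1086861 ] 0.18330749927314507
t 19.50 ang -81.77 r 0.0429 resist 6.08 radial -3.67 [5.49702613 4.50351817 1.91544415] [ 0.51654038 -0.0996641   0.10869458] 0.18205555200192441
t 19.55 ang -81.83 r 0.0429 resist 4.68 radial -2.73 [4.24335968 3.36792604 2.32847831] [ 0.51650063 -0.09967074  0.10868961] 0.1832025196335743
```

Request:
{"op": "play_rows", "data": {"motion": [[[0.0004,-0.0015,0,0,0,0],[0.0005,-0.0029,0,0,0,0],[0.0006,-0.0044,0,0,0,0],[0.0007,-0.0058,0,0,0,0],[0.0008,-0.0073,0,0,0,0],[0.0009,-0.0088,0,0,0,0],[0.0011,-0.0102,0,0,0,0]]]}}

```text
time_s: 20.13
position: [0.508, -0.0999, 0.109]
tcp_rot: [[-0.0, 1.0, 0.009], [1.0, 0.0, -0.003], [-0.003, 0.009, -1.0]]
force: [7.1, 1.7, -0.4]
opening: 0.187
grasp_force: 30.0
```

```bash
python3 - <<'E'
from h import *
for i in range(4): c=cap('side'); st()
E
```

```text
t 20.18 ang -93.74 r 0.0428 resist 5.12 radial -1.99 [5.23870473 1.65234774 0.31354776] [ 0.50761132 -0.09988956  0.10894271] 0.1825874223045739
t 20.23 ang -93.75 r 0.0428 resist 5.50 radial -1.79 [5.60987079 1.43064205 0.36328171] [ 0.50760054 -0.09987621  0.10892818] 0.18452322702466065
t 20.28 ang -93.77 r 0.0428 resist 5.65 radial -2.33 [5.79285076 1.9547451  0.25324342] [ 0.50758942 -0.09988918  0.10893459] 0.18044887821712385
t 20.33 ang -93.77 r 0.0428 resist 5.37 radial -1.85 [5.4791729  1.49128201 1.10826952] [ 0.50758488 -0.0999227   0.10891462] 0.1777151609346914
```

Request:
{"op": "play_rows", "data": {"motion": [[[0.0001,-0.0008,0,0,0,0],[0.0002,-0.0016,0,0,0,0],[0.0003,-0.0024,0,0,0,0],[0.0004,-0.0032,0,0,0,0],[0.0004,-0.0032,0,0,0,0],[0.0004,-0.0032,0,0,0,0]]]}}

```text
time_s: 20.83
position: [0.5047, -0.0996, 0.1089]
tcp_rot: [[-0.001, 1.0, 0.009], [1.0, 0.001, -0.003], [-0.003, 0.009, -1.0]]
force: [6.2, 1.4, 0.2]
opening: 0.185
grasp_force: 30.0
```

```bash
python3 - <<'E'
from h import *
for i in range(4): c=cap('side'); st()
E
```

```text
t 20.88 ang -97.73 r 0.0428 resist 5.27 radial -1.43 [ 5.41885333  0.71116849 -0.75484053] [ 0.50463558 -0.09965158  0.10894335] 0.18124667492223817
t 20.93 ang -97.78 r 0.0428 resist 4.31 radial -2.33 [4.58538974 1.73001125 0.72771354] [ 0.50460306 -0.09963441  0.10892485] 0.18181089981732715
t 20.98 ang -97.80 r 0.0428 resist 5.00 radial -1.84 [ 5.20551553  1.14490103 -0.49522365] [ 0.50458698 -0.09964805  0.10892725] 0.18380758339632983
t 21.03 ang -97.87 r 0.0428 resist 4.99 radial -2.20 [5.24288526 1.4945488  1.13446082] [ 0.50453275 -0.09962314  0.10891391] 0.1776495327794573
```

Request:
{"op": "play_rows", "data": {"motion": [[[0.0001,-0.0008,0,0,0,0],[0.0002,-0.0016,0,0,0,0],[0.0002,-0.0016,0,0,0,0],[0.0002,-0.0016,0,0,0,0]]]}}

```text
time_s: 21.37
position: [0.5031, -0.0995, 0.1089]
tcp_rot: [[-0.001, 1.0, 0.009], [1.0, 0.001, -0.003], [-0.003, 0.009, -1.0]]
force: [5.9, 2.2, 0.9]
opening: 0.189
grasp_force: 30.0
```

```bash
python3 - <<'E'
from h import *
for i in range(4): c=cap('side'); st()
E
```

```text
t 21.42 ang -99.83 r 0.0429 resist 5.17 radial -1.83 [5.40345185 0.91614237 0.66983338] [ 0.50308245 -0.09943579  0.10892073] 0.18940434676994825
t 21.47 ang -99.87 r 0.0429 resist 6.49 radial -1.53 [ 6.65295389  0.39306896 -0.02598774] [ 0.50305155 -0.09944976  0.10893944] 0.1844046442405279
t 21.52 ang -99.89 r 0.0429 resist 4.72 radial -2.32 [5.04491877 1.47130026 0.05419098] [ 0.50304092 -0.09942941  0.10892175] 0.18286616511964596
t 21.57 ang -99.90 r 0.0429 resist 4.03 radial -2.48 [ 4.3968994   1.75070904 -0.44139447] [ 0.50302816 -0.09945537  0.10891319] 0.18233861284126548
```

Request:
{"op": "play_rows", "data": {"motion": [[[0.0001,-0.0004,0,0,0,0],[0.0001,-0.0008,0,0,0,0],[0.0001,-0.0008,0,0,0,0]]]}}

```text
time_s: 21.82
position: [0.5025, -0.0994, 0.1089]
tcp_rot: [[-0.0, 1.0, 0.009], [1.0, 0.0, -0.003], [-0.003, 0.009, -1.0]]
force: [6.2, 2.7, 0.4]
opening: 0.182
grasp_force: 30.0
```

Request:
{"op": "play_rows", "data": {"motion": [[[0.0001,-0.0004,0,0,0,0],[0.0002,-0.0007,0,0,0,0],[0.0002,-0.0007,0,0,0,0]]]}}

```text
time_s: 22.07
position: [0.5018, -0.0992, 0.1089]
tcp_rot: [[-0.001, 1.0, 0.009], [1.0, 0.001, -0.003], [-0.003, 0.009, -1.0]]
force: [6.6, 0.8, -0.3]
opening: 0.18
grasp_force: 30.0
```

```bash
python3 - <<'E'
from h import *
for i in range(3): c=cap('side'); st()
E
```

```text
t 22.12 ang -101.54 r 0.0429 resist 6.23 radial -2.27 [ 6.56142122  0.97898885 -0.3309619 ] [ 0.50181577 -0.09924011  0.10894391] 0.18051728869378347
t 22.17 ang -101.62 r 0.0429 resist 5.83 radial -1.11 [ 5.9296659  -0.08367934 -0.26365039] [ 0.50176257 -0.09921973  0.10891818] 0.17984224800047688
t 22.22 ang -101.70 r 0.0429 resist 4.76 radial -2.80 [ 5.22760817  1.77521654 -0.43382431] [ 0.50170243 -0.09920525  0.10893958] 0.1834812488011088
```

Request:
{"op": "play_rows", "data": {"motion": [[[0.0001,-0.0004,0,0,0,0],[0.0002,-0.0007,0,0,0,0],[0.0002,-0.0007,0,0,0,0],[0.0002,-0.0007,0,0,0,0]]]}}

```text
time_s: 22.55
position: [0.5011, -0.0991, 0.109]
tcp_rot: [[-0.001, 1.0, 0.009], [1.0, 0.001, -0.003], [-0.003, 0.009, -1.0]]
force: [5.7, 1.6, -0.9]
opening: 0.179
grasp_force: 30.0
```

Request:
{"op": "play_rows", "data": {"motion": [[[0.0001,-0.0004,0,0,0,0],[0.0002,-0.0007,0,0,0,0],[0.0002,-0.0007,0,0,0,0],[0.0002,-0.0007,0,0,0,0]]]}}

```text
time_s: 22.88
position: [0.5005, -0.0989, 0.109]
tcp_rot: [[-0.001, 1.0, 0.009], [1.0, 0.001, -0.003], [-0.003, 0.009, -1.0]]
force: [5.8, 1.1, 0.2]
opening: 0.186
grasp_force: 30.0
```

```bash
python3 - <<'E'
from h import *
for i in range(4): c=cap('side'); st()
E
```

```text
t 22.93 ang -103.45 r 0.0429 resist 6.32 radial -2.34 [ 6.69595619  0.80826302 -0.065517  ] [ 0.5004189  -0.09892955  0.10894832] 0.18453915131473111
t 22.98 ang -103.51 r 0.0429 resist 6.33 radial -2.68 [ 6.77665734  1.12708348 -0.21997081] [ 0.50038261 -0.09889623  0.10893346] 0.18273808757757515
t 23.03 ang -103.54 r 0.0429 resist 5.05 radial -1.25 [ 5.19952157  0.03859085 -0.61466103] [ 0.50035541 -0.09891886  0.10896028] 0.18382055481681348
t 23.08 ang -103.58 r 0.0429 resist 5.55 radial -1.88 [5.84125925 0.52419499 0.11661013] [ 0.50032313 -0.09890121  0.10894608] 0.18036630040395968
```

Request:
{"op": "play_rows", "data": {"motion": [[[0.0001,-0.0004,0,0,0,0],[0.0002,-0.0007,0,0,0,0],[0.0002,-0.0007,0,0,0,0],[0.0002,-0.0007,0,0,0,0]]]}}

```text
time_s: 23.42
position: [0.4998, -0.0988, 0.109]
tcp_rot: [[-0.001, 1.0, 0.009], [1.0, 0.001, -0.003], [-0.003, 0.009, -1.0]]
force: [6.0, 0.5, -0.2]
opening: 0.183
grasp_force: 30.0
```

Request:
{"op": "play_rows", "data": {"motion": [[[0.0001,-0.0004,0,0,0,0],[0.0002,-0.0007,0,0,0,0],[0.0002,-0.0007,0,0,0,0],[0.0002,-0.0007,0,0,0,0]]]}}

```text
time_s: 23.75
position: [0.4991, -0.0986, 0.109]
tcp_rot: [[-0.001, 1.0, 0.009], [1.0, 0.001, -0.003], [-0.003, 0.009, -1.0]]
force: [5.5, 1.4, -0.7]
opening: 0.183
grasp_force: 30.0
```

```bash
python3 - <<'E'
from h import *
for i in range(4): c=cap('side'); st()
E
```

```text
t 23.80 ang -105.30 r 0.0429 resist 5.43 radial -1.96 [5.75454559 0.45781552 0.42186913] [ 0.49907208 -0.09861526  0.10895485] 0.18570355583860607
t 23.85 ang -105.36 r 0.0429 resist 4.94 radial -2.91 [5.53519419 1.49343524 0.14768578] [ 0.49903083 -0.09859895  0.1089411 ] 0.18569951924276729
t 23.90 ang -105.37 r 0.0429 resist 5.70 radial -2.79 [6.23531589 1.17958082 0.30307477] [ 0.49901926 -0.09859323  0.10894843] 0.18048459616164833
t 23.95 ang -105.39 r 0.0429 resist 6.03 radial -2.91 [ 6.59019238  1.20668778 -0.06789547] [ 0.49900817 -0.09859311  0.1089536 ] 0.18164566346532424
```

Request:
{"op": "play_rows", "data": {"motion": [[[0.0002,-0.0004,0,0,0,0],[0.0004,-0.0006,0,0,0,0],[0.0004,-0.0006,0,0,0,0],[0.0004,-0.0006,0,0,0,0]]]}}

```text
time_s: 24.28
position: [0.4985, -0.0984, 0.109]
tcp_rot: [[-0.001, 1.0, 0.009], [1.0, 0.001, -0.004], [-0.004, 0.009, -1.0]]
force: [5.1, 0.3, 0.3]
opening: 0.187
grasp_force: 30.0
```

Request:
{"op": "play_rows", "data": {"motion": [[[0.0001,-0.0004,0,0,0,0],[0.0003,-0.0007,0,0,0,0],[0.0003,-0.0007,0,0,0,0],[0.0003,-0.0007,0,0,0,0]]]}}

```text
time_s: 24.62
position: [0.4979, -0.0982, 0.109]
tcp_rot: [[-0.001, 1.0, 0.01], [1.0, 0.001, -0.004], [-0.004, 0.01, -1.0]]
force: [5.0, 0.3, 0.3]
opening: 0.184
grasp_force: 30.0
```

```bash
python3 - <<'E'
from h import *
for i in range(4): c=cap('side'); st()
for k in('gauge_block','carriage_nose'):print([(np.round(r['at'],4),round(r['confidence'],2)) for r in finder.recognise('side',k)])
E
```

```text
t 24.67 ang -106.98 r 0.0429 resist 5.33 radial -1.54 [ 5.54377276 -0.07936408 -0.9910077 ] [ 0.49787738 -0.09820034  0.10898723] 0.17938825587181023
t 24.72 ang -107.01 r 0.0429 resist 5.94 radial -1.55 [ 6.13424847 -0.25511929 -0.54015987] [ 0.49785245 -0.09820458  0.10900653] 0.18051200372244772
t 24.77 ang -107.06 r 0.0429 resist 5.52 radial -1.93 [5.84302226 0.22915455 0.67603964] [ 0.49782106 -0.09818433  0.10899194] 0.1849059507489256
t 24.82 ang -107.08 r 0.0429 resist 5.33 radial -1.14 [ 5.42694414 -0.47943888  0.56897384] [ 0.49781225 -0.09817128  0.10898679] 0.17953621718921492
[]
[(array([0.5203, 0.0932, 0.0482]), 0.42), (array([0.5123, 0.0627, 0.0277]), 0.41)]
```

Request:
{"op": "play_rows", "data": {"motion": [[[0.0001,-0.0004,0,0,0,0],[0.0003,-0.0007,0,0,0,0],[0.0003,-0.0007,0,0,0,0],[0.0003,-0.0007,0,0,0,0]]]}}

```text
time_s: 25.25
position: [0.4977, -0.0981, 0.109]
tcp_rot: [[-0.001, 1.0, 0.011], [1.0, 0.001, -0.004], [-0.004, 0.011, -1.0]]
force: [6.4, -0.7, -0.2]
opening: 0.182
grasp_force: 30.0
```

Request:
{"op": "play_rows", "data": {"motion": [[[0.0001,-0.0004,0,0,0,0],[0.0003,-0.0007,0,0,0,0],[0.0003,-0.0007,0,0,0,0],[0.0003,-0.0007,0,0,0,0]]]}}

```text
time_s: 25.58
position: [0.4975, -0.098, 0.1091]
tcp_rot: [[-0.001, 1.0, 0.012], [1.0, 0.001, -0.005], [-0.005, 0.012, -1.0]]
force: [8.2, 0.4, -2.3]
opening: 0.181
grasp_force: 30.0
```

```bash
python3 - <<'E'
from h import *
for i in range(4): c=cap('side'); st()
E
```

```text
t 25.63 ang -107.51 r 0.0428 resist 7.78 radial -2.28 [ 8.10048904 -0.16590539 -0.86429641] [ 0.49752111 -0.09802666  0.10909852] 0.18115799697938315
t 25.68 ang -107.52 r 0.0428 resist 7.17 radial -1.82 [ 7.38060364 -0.42482208 -2.00641935] [ 0.49751655 -0.09802022  0.10910146] 0.18394708326026443
t 25.73 ang -107.45 r 0.0428 resist 6.02 radial -1.54 [ 6.20044834 -0.33940834 -2.52329039] [ 0.49755852 -0.09804209  0.10910538] 0.18076786255024924
t 25.78 ang -107.47 r 0.0428 resist 7.70 radial -2.19 [ 7.99920261 -0.22032462 -1.77800252] [ 0.49754716 -0.09803365  0.10910576] 0.17997929605384824
```

Contact felt: the motion stalled and the resistance rose. Pressing a little more.

Request:
{"op": "play_rows", "data": {"motion": [[[0.0002,-0.0005,0,0,0,0],[0.0004,-0.001,0,0,0,0],[0.0004,-0.001,0,0,0,0],[0.0004,-0.001,0,0,0,0]]]}}

```text
time_s: 26.12
position: [0.4973, -0.0979, 0.1092]
tcp_rot: [[-0.001, 1.0, 0.014], [1.0, 0.001, -0.005], [-0.005, 0.014, -1.0]]
force: [8.5, 0.2, -2.9]
opening: 0.186
grasp_force: 30.0
```

```bash
python3 - <<'E'
from h import *
for i in range(5): c=cap('side'); st()
E
```

```text
t 26.17 ang -107.80 r 0.0428 resist 8.41 radial -2.93 [ 8.90267661  0.21762659 -2.45239783] [ 0.49732245 -0.09793218  0.10915759] 0.18618126393963852
t 26.22 ang -107.77 r 0.0428 resist 8.21 radial -2.65 [ 8.62418337  0.01818239 -2.64742098] [ 0.49734698 -0.09791814  0.10916974] 0.18038047417621803
t 26.27 ang -107.78 r 0.0428 resist 8.22 radial -2.28 [ 8.52280718 -0.33772058 -2.3987956 ] [ 0.4973413  -0.09792317  0.10915474] 0.18269786448625158
t 26.32 ang -107.79 r 0.0428 resist 8.69 radial -2.46 [ 9.02834899 -0.30835213 -2.86260253] [ 0.49733822 -0.09791242  0.109171  ] 0.18025722985976828
t 26.37 ang -107.81 r 0.0428 resist 8.57 radial -2.74 [ 8.99313505 -0.00968879 -2.92429453] [ 0.49732066 -0.09791547  0.10917612] 0.18011175793971
```

Request:
{"op": "play_rows", "data": {"motion": [[[0.0002,-0.0005,0,0,0,0],[0.0004,-0.001,0,0,0,0],[0.0004,-0.001,0,0,0,0],[0.0004,-0.001,0,0,0,0]]]}}

```text
time_s: 26.7
position: [0.4971, -0.0978, 0.1092]
tcp_rot: [[-0.0, 1.0, 0.015], [1.0, 0.0, -0.006], [-0.006, 0.015, -1.0]]
force: [10.2, -0.7, -2.6]
opening: 0.176
grasp_force: 30.0
```

```bash
python3 - <<'E'
from h import *
for i in range(5): c=cap('side'); st()
E
```

```text
t 26.75 ang -108.06 r 0.0427 resist 9.38 radial -2.04 [ 9.55267656 -0.97390095 -3.4478607 ] [ 0.49715259 -0.09782023  0.109241  ] 0.18400996095871183
t 26.80 ang -108.07 r 0.0427 resist 8.81 radial -1.63 [ 8.87860558 -1.17909688 -3.30726626] [ 0.49714545 -0.0978134   0.10922391] 0.1808838704801266
t 26.85 ang -108.08 r 0.0427 resist 9.44 radial -3.37 [10.02106601  0.27649207 -3.96631532] [ 0.49714268 -0.09781518  0.10923209] 0.18217367902827822
t 26.90 ang -108.10 r 0.0427 resist 9.11 radial -2.22 [ 9.35162996 -0.72557386 -3.5440999 ] [ 0.49712736 -0.09780662  0.10923488] 0.18127047951452674
t 26.95 ang -108.11 r 0.0427 resist 9.48 radial -2.36 [ 9.74284527 -0.70622054 -3.73303137] [ 0.49712128 -0.09779851  0.10922817] 0.180089318112096
```

Resistance is about 9.3 N, so the nip is about 7–8 N. I'm easing the arm's preload without reversing the wheel, then opening and lifting off.

Request:
{"op": "play_rows", "data": {"motion": [[[-0.0004,0.0012,0,0,0,0],[-0.0008,0.0023,0,0,0,0],[-0.0008,0.0023,0,0,0,0]]]}}

```text
time_s: 27.2
position: [0.4976, -0.098, 0.1091]
tcp_rot: [[-0.001, 1.0, 0.011], [1.0, 0.001, -0.005], [-0.005, 0.011, -1.0]]
force: [6.1, -0.3, -0.7]
opening: 0.183
grasp_force: 30.0
```

```bash
python3 - <<'E'
from h import *
for i in range(3): c=cap('side'); st()
E
```

```text
t 27.25 ang -107.50 r 0.0428 resist 5.82 radial -1.69 [ 6.06180444 -0.13979679 -1.05423527] [ 0.49753295 -0.0980211   0.10907539] 0.18092228146833486
t 27.30 ang -107.50 r 0.0428 resist 6.98 radial -1.00 [ 6.9576227  -1.14822422 -1.01243557] [ 0.4975305  -0.09802347  0.10907879] 0.1810849914690495
t 27.35 ang -107.48 r 0.0428 resist 6.44 radial -2.00 [ 6.74010164 -0.02226848 -0.26020789] [ 0.4975434  -0.09801889  0.10906261] 0.18101183292060438
```

Request:
{"op": "play_rows", "data": {"fingers": 0.042, "motion": [[[0,0,0,0,0,0],[0,0,0,0,0,0],[0,0,0,0,0,0],[0,0,0,0,0,0],[0,0,-0.01,0,0,0],[0,0,-0.03,0,0,0],[0,0,-0.065,0,0,0],[0,0,-0.1,0,0,0]]]}}

```text
time_s: 28.02
position: [0.4908, -0.095, 0.2087]
tcp_rot: [[-0.001, 1.0, -0.005], [1.0, 0.001, 0.002], [0.002, -0.005, -1.0]]
force: [0.3, -0.9, -0.2]
opening: 0.479
grasp_force: 0.0
```

Request:
{"op": "play_rows", "data": {"motion": [[[0.03,0.003,-0.01,0,0,0],[0.065,0.007,-0.02,0,0,0],[0.1,0.012,-0.03,0,0,0],[0.11,0.015,-0.03,0,0,0],[0.11,0.015,-0.03,0,0,0],[0.11,0.015,-0.03,0,0,0]]]}}

```text
time_s: 28.52
position: [0.5068, 0.0145, 0.2383]
tcp_rot: [[-0.003, 1.0, -0.001], [1.0, 0.003, -0.001], [-0.001, -0.001, -1.0]]
force: [-0.4, 0.3, 0.5]
opening: 0.483
grasp_force: 0.0
```

```bash
python3 - <<'E'
from h import *
s=bot.read_state();print(s['position'],s['opening'],s['force'])
c=cap('wrist','w13');np.savez('c13.npz',**{k:np.array(c[k]) for k in('camera_matrix','R','t','frame')})
x,y=map(int,proj(c,[.526,.11,.04]));y0=max(0,y-75);x0=x-100;print('x0,y0',x0,y0)
cv2.imwrite('pics/m13.png',cv2.resize(c['frame'][y0:y0+150,x0:x0+200,::-1],(800,600),interpolation=cv2.INTER_CUBIC))
E
```

```text
[0.50677487 0.01445242 0.23827223] 0.4827444116731124 [-0.37085587  0.3319576   0.52225199]
x0,y0 178 0
```

View pics/m13.png

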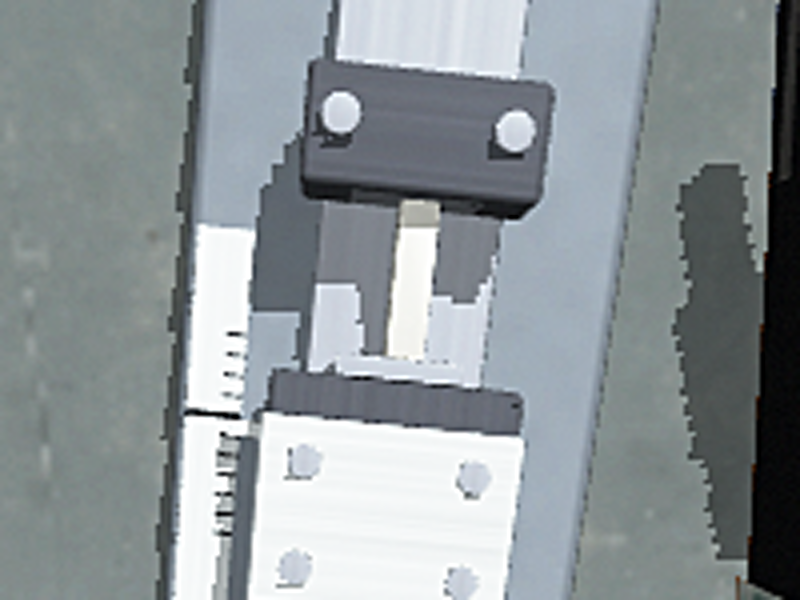

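The block is held between nose (358) and anvil (205) with no visible gap, and it is upright and aligned. Nothing touches the robot, so I'm handing in.

```bash
python3 -c "
from rig import bot
print(bot.hand_in())"
```

```text
the job is handed in; nothing more can be done
None
```

The job is handed in, with no verdict returned: the carriage was cranked back to about 16 mm past the line, the gauge block stood in the gap and released, then nipped clockwise at about 7–8 N by feel (estimated from the crank force), and the wheel was not turned back.

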